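# Slide a housing home in the measuring fixture's lane

### The arm

A 7-joint arm with a two-finger parallel gripper is mounted at the origin on the work surface. World frame = base frame: x ahead of the robot, y to its left, z up, the work surface at z = 0. Lengths are in m, angles in rad, forces in N, time in s.
With the tool pointing down it reaches from about 0.425 to 0.875 m from the base axis. Payload 4.7 kg.
Tool frame: the origin (TCP) lies where the fingers leave the gripper's body, on its centre line; the fingertips stand 73 mm ahead of it and the grasp point (between the pads) lies 54 mm ahead of it (tip_reach is the distance from the TCP to the fingertips, in m); z points along the fingers, y is the direction in which the jaws open and shut (so a half turn about z gives the same grasp; the last joint's range is limited). The gripper opens to 85 mm and grips with 20 to 120 N. Pads are 22 mm wide; open, the fingers measure 114 mm over their backs; the gripper's body (76 mm by 85 mm) begins 54 mm behind the grasp point. The pads swing forward as they close: fully open they stand 13 mm farther back than shut.
Start: joints at [-1.318, 0.321, -0.07, 1.45, 0.023, 1.371, -0.057], TCP at [0.154, 0.632, 0.304] pointing down, gripper open.
Joint ranges: [-2.86, 2.86], [-0.3, 2.09], [-1.38, 1.24], [0.06, 2.45], [-1.56, 4.7], [0.09, 2.05], [-2.69, 2.69]. Speed limits (rad/s): [2.57, 2.57, 3.14, 3.14, 3.14, 3.14, 3.14].

### API

Orientations are given as a unit quaternion [x, y, z, w].
In Python, from rig import sense, snapshot, job_done, tip_reach gives the robot as it stands. The module is installed in compiled form; this text tells all that it offers.
- The arm moves only by the tool servo_tool, never from a script. Its argument "motion" is a list of rows, each a list of 7 numbers: the shift along the tool's x, y, z in m, then the turn, a rotation vector about the tool's x, y, z in degrees, then the closure, from 0 (fully open) to 1 (shut). In form: [[x, y, z, rx, ry, rz, gripper], ...]. A call has 1 to 5 rows; each row is the pose to reach, as a shift and turn from the pose commanded when the call began, along the tool's axes at that moment; what a row does not reach only later rows make up. A row lasts 1/8 s, in which the tool goes at most 62.5 mm and 10.7 degrees, less where a joint would pass 70% of its speed; a pose out of reach is approached as far as the arm can. A call with a gripper value outside its range is refused whole. The fingers move at their own pace and stop on an object; the grip force is fixed at half the most. Time passes only in rows, so rows that repeat a pose let the fingers close. It gives the time, the measured TCP pose, the force and the opening at its end, in the units of the state.
- sense(): the state, without advancing time (a new reading comes with each control period).
- snapshot(name): name is "scene" or "side" or "wrist"; returns a dict with "color" (480x640x3 uint8, red, green, blue), "fx", "fy", "cx", "cy" (pixels), "rvec" (rotation vector, rad) and "tvec" (3), from world to camera coordinates, as OpenCV has them; the wrist camera has in their place "hand_eye" (4x4, takes a point from camera to tool coordinates, whose origin is the TCP and whose axes are the flange's). Camera axes: x right, y down, z forward; pixel columns grow to the right and rows downward; lengths in m; the calibration is good to about 2 mm. The wrist camera is an equidistant fisheye: a pixel r from the principal point sees the ray r / f radians off the axis. A picture is of the moment at which its call begins: read the wrist's pose just before it. There is no depth.
- job_done(): hands the job in, once; it reports no verdict.
The state is a dict: "t": time; "joints": joint angles; "qd": joint speeds; "joint_efforts": joint torques, N m; "eef_pos": TCP position; "tool_rot": TCP orientation; "force": force on the tool from outside, world axes, zero at the start; "torque": the same for the moment, N m; "width": finger opening in m.
Only numpy, scipy, OpenCV 4.12 (cv2) and the standard library are available. Lean on these libraries where they do the work, as an engineer would, in place of code of your own. Each camera call takes 0.05 s, during which the arm holds its last target. There are 200 camera calls.

### The job

Push the grey housing along the fixture plate, into the lane between the two steel guide rails and on until it is fully home, its leading face flat against the end stop. Neither the housing nor the robot may touch either rail on the way. Only push it, keeping it flat on the plate, never lift or tip it; leave the gauges and the reference sphere where they stand, and come away at the end.

Things in the scene. Friction and masses are not known exactly. Their poses are not given: they have to be found in the camera images.
- fixture: aluminium plate 380 x 190 x 12 mm, fixed on the granite. Origin: centre of its underside; +x = direction of travel along the lane, +y left of it, z up. Lane centre line y = 0. Bare apron at x = -190 to -30 mm, rails at x = -30 to 150 mm.
- lane_mouth (a point): point on the plate's top, on the lane's centre line, level with the near ends of the rails (fixture x = -30 mm); axes as the fixture's
- stop_face (a point): point on the plate's top, on the centre line, at the near face of the end stop (fixture x = 150 mm); axes as the fixture's. The stop is a fixed steel bar 100 mm wide (along y), 20 mm thick, 30 mm high above the plate.
- rail_left: steel guide rail 180 mm long (along x), 16 mm wide, 20 mm high, fixed on the plate on the left of the lane. Origin: centre of its underside, 60 mm along the fixture's x and 69 mm left of the centre line; axes as the fixture's. The clear lane between the rails' inner faces is 122 mm wide.
- rail_right: the same rail on the right of the lane, its origin 60 mm along the fixture's x and 69 mm right of the centre line
- housing: the box to push: closed grey housing with a round port on top, loose on the apron, 90 mm along its x, 100 mm along its y, 55 mm high, about 0.5 kg. Origin: centre of its underside. +x points roughly along the lane (within 12 degrees at the start); it starts up to 30 mm to either side of the centre line. Fully home its origin is at 105 mm along the fixture's x.
- ref_sphere: bystander, loose: white ceramic ball on a black stand, foot 56 mm wide, 107 mm high, standing on the granite beside the lane. Origin: centre of its underside
- ring_gauge: bystander, loose: steel ring 64 mm across, 22 mm high, on the granite beside the lane. Origin: centre of its underside
- plug_gauge: bystander, loose: upright steel cylinder 24 mm across, 50 mm high, on the granite beyond the end stop. Origin: centre of its underside
There are look-alikes about, which are no part of the job. Of the things like the housing, leave any that is orange or pink; of the rest the larger one is meant.

How it is judged:
At the end, for the whole second after the job is handed in: The housing lies flat and at rest on the plate between the rails, its leading face within 4 mm of the end stop and square to it within 0.06 rad, nothing having touched a rail (x of housing in the frame of fixture above 0.101 m and y of housing in the frame of fixture between -0.012 and 0.012 m and angle between the x axis of housing and the x axis of fixture, either way round below 0.06 rad and z of housing in the frame of fixture below 0.015 m and angle between housing's own z axis and vertical below 0.03 rad and linear speed of housing below 0.01 m/s).
It fails at once if the housing, the robot or anything else touched a rail (contact force between any of rail_left, rail_right and anything else above 0.5 N).
It fails at once if the housing was lifted off the plate or tipped (z of housing in the frame of fixture above 0.018 m or angle between housing's own z axis and vertical above 0.12 rad).
It fails at once if the reference sphere or a gauge was disturbed (moved more than 15 mm or tipped) (distance of any of ref_sphere, ring_gauge, plug_gauge from where it was at the start of the episode above 0.015 m or angle between any of ref_sphere, plug_gauge's own z axis and vertical above 0.3 rad).
It also fails if it takes over 64 s, if anything falls off the work surface, if the arm or the gripper's body presses on something with over 40 N, if the wrist force passes 120 N, or if a joint passes its speed limit or range.

## Working session

There is one attempt and no reset: what is moved stays moved. The work goes in short steps, Python scripts to look and compute and a tool call to move; the robot and the scene stay as the last step left them, time stands still between calls to the robot, and variables do not carry over. Pictures are saved under pics/ and viewed, about 8 in all and at most 12, crops included, and the job is handed in when it is done.

Besides the shell and the picture viewer there is one more tool, called after "Emit:" as name(argument=value, ...), one argument or row to a line, values as JSON. servo_tool: Moves the arm, as the interface text tells. Its arguments: {"type":"object","properties":{"motion":{"type":"array"}},"required":["motion"]}

```bash
mkdir -p pics; cat > h.py <<'E'
import numpy as np, cv2
from rig import sense, snapshot, job_done, tip_reach
from scipy.spatial.transform import Rotation as R
def save(s,n): cv2.imwrite(f'pics/{n}.png',cv2.cvtColor(s['color'],cv2.COLOR_RGB2BGR))
def onplane(s,px,z):
    """pixels -> world points on plane z (pinhole cams)"""
    Rm=R.from_rotvec(np.ravel(s['rvec'])).as_matrix(); t=np.ravel(s['tvec']); c=-Rm.T@t
    out=[]
    for u,v in px:
        d=Rm.T@np.array([(u-s['cx'])/s['fx'],(v-s['cy'])/s['fy'],1]); out.append(c+d*(z-c[2])/d[2])
    return np.array(out)
def proj(s,P):
    K=np.array([[s['fx'],0,s['cx']],[0,s['fy'],s['cy']],[0,0,1.]])
    return cv2.projectPoints(np.array(P,float),np.ravel(s['rvec']),np.ravel(s['tvec']),K,None)[0][:,0]
E
python3 - <<'E'
from h import *
import pickle
st=sense();print(st, tip_reach)
for n in('scene','side','wrist'):
    s=snapshot(n);save(s,n+'0');pickle.dump(s,open(n+'.pkl','wb'));print(n,{k:v for k,v in s.items() if k!='color'})
E
```

```text
{'t': 0.0, 'joints': array([-1.31789326,  0.32180652, -0.07009212,  1.45170428,  0.02256421,
        1.37078816, -0.05687531]), 'qd': array([ 0.000374  ,  0.00063289,  0.00265557, -0.00117339,  0.00016485,
       -0.00019075, -0.00154273]), 'joint_efforts': array([-5.38558397e-04, -4.93587935e+01, -3.82469790e-01, -3.14328611e+01,
        1.29571397e-02,  1.14737515e-02, -1.54861254e-05]), 'eef_pos': array([0.15368095, 0.63114954, 0.30281941]), 'tool_rot': array([ 1.19090275e-01,  9.92882966e-01, -9.56238746e-04, -8.32818083e-05]), 'force': array([-0.11116419, -0.39087897,  0.08586632]), 'torque': array([ 0.04102646,  0.00915812, -0.03614395]), 'width': 0.08518282093102024} 0.0726
scene {'fx': 451.11290954656647, 'fy': 451.11290954656647, 'cx': 322.5530894811513, 'cy': 237.99899912621632, 'rvec': array([ 2.19306678,  0.60977499, -0.31312404]), 'tvec': array([-0.49483745, -0.15661428,  0.9480929 ])}
side {'fx': 547.7561483290579, 'fy': 547.7561483290579, 'cx': 316.10455673152234, 'cy': 242.83439228771732, 'rvec': array([ 0.50382828, -2.72194609,  1.13555433]), 'tvec': array([0.53109561, 0.16461109, 0.72989563])}
wrist {'fx': 371.64829954431775, 'fy': 371.64829954431775, 'cx': 308.5783876834204, 'cy': 238.33229838826168, 'hand_eye': array([[ 4.69396770e-04, -9.54788455e-01, -2.97285697e-01,
         7.46732394e-02],
       [ 9.99999517e-01,  7.04937299e-04, -6.85096702e-04,
        -1.35727658e-04],
       [ 8.63690198e-04, -2.97285232e-01,  9.54788325e-01,
        -7.06761400e-02],
       [ 0.00000000e+00,  0.00000000e+00,  0.00000000e+00,
         1.00000000e+00]])}
```

View pics/scene0.png

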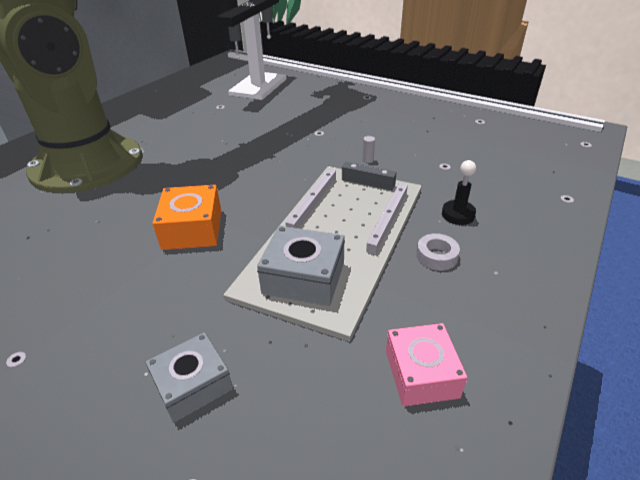

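View pics/side0.png

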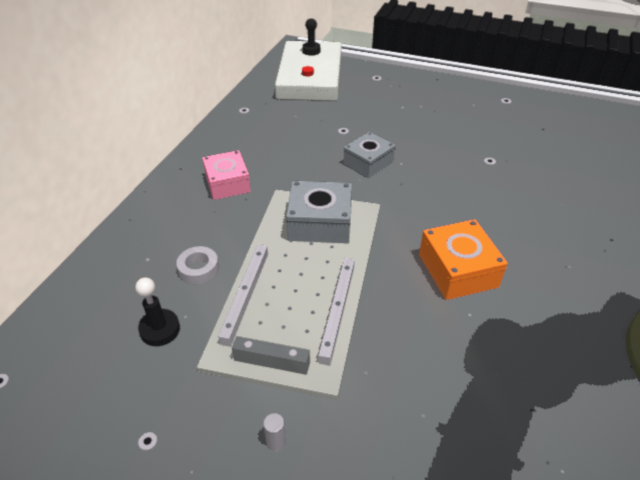

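The scene view has the plate corners near (228,296), (350,334), (421,183) and (332,167), with the housing's top face around (302,250). The side view has plate corners near (276,191), (380,204), (339,387) and (205,370), with the housing's top around (320,198). I'll fit the poses from both views and check them with an overlay.

```bash
cat > fit.py <<'E'
from h import *
import pickle
from scipy.optimize import least_squares
def pts(p,L): 
    c,s=np.cos(p[2]),np.sin(p[2]); L=np.array(L,float)
    return np.c_[p[0]+c*L[:,0]-s*L[:,1], p[1]+s*L[:,0]+c*L[:,1], L[:,2]]
def fit(obs,L,p0):
    f=lambda p:np.ravel([proj(s,pts(p,L))-np.array(px) for s,px in obs])
    r=least_squares(f,p0,loss='soft_l1'); return r.x,f(r.x).reshape(-1,len(L),2).round(1)
def rect(a,b,z,x0=0,y0=0): return [[x0+a*i/2,y0+b*j/2,z] for i,j in((-1,-1),(-1,1),(1,1),(1,-1))]
E
python3 - <<'E'
from fit import *
S=pickle.load(open('scene.pkl','rb'));D=pickle.load(open('side.pkl','rb'))
sc=[(228,296),(350,334),(421,183),(332,167)]; sd=[(380,204),(276,191),(205,370),(339,387)]
print(onplane(S,sc,.012).round(3),onplane(D,sd,.012).round(3),sep='\n')
# scene order: near-left.. find which side is +y from world geometry
P=onplane(S,sc,.012); c=P.mean(0); d=(P[2]+P[3]-P[0]-P[1]); yaw=np.arctan2(d[1],d[0])
n=np.array([-np.sin(yaw),np.cos(yaw)]); left0=(P[0]-c)[:2]@n>0; print('first is left',left0)
L=rect(.38,.19,.012); o=[1,0,3,2] if left0 else [0,1,2,3]
F,r=fit([(S,np.array(sc)[o]),(D,np.array(sd)[o])],L,[c[0],c[1],yaw]);print('F',F,r)
hs=np.array([(261,266),(335,278),(345,230),(275,227)]);hd=np.array([(352,183),(291,183),(287,213),(352,213)])
LH=rect(.09,.10,.067);print(onplane(S,hs,.067).round(3),onplane(D,hd,.067).round(3))
H,r=fit([(S,hs[o]),(D,hd[o])],LH,[*onplane(S,hs,.067).mean(0)[:2],yaw]);print('H',H,r)
np.savez('fit.npz',F=F,H=H)
ims=[]
for s,box in((S,(220,150,210,190)),(D,(195,175,190,220))):
    im=cv2.cvtColor(s['color'],cv2.COLOR_RGB2BGR);k=3
    x,y,w,h=box;cr=cv2.resize(im[y:y+h,x:x+w],None,fx=400/w,fy=400/w,interpolation=cv2.INTER_CUBIC);k=400/w
    def poly(P,col): cv2.polylines(cr,[np.int32((proj(s,P)+.5-[x,y])*k*16)],True,col,1,cv2.LINE_AA,4)
    poly(pts(F,L),(0,0,255));poly(pts(H,LH),(0,255,0));poly(pts(H,rect(.09,.1,.012)),(0,255,255))
    for q in(-1,1): poly(pts(F,rect(.18,.016,.032,.06,q*.069)),(255,0,0))
    poly(pts(F,rect(.02,.1,.042,.16,0)),(255,0,255))
    ims.append(cv2.copyMakeBorder(cr,0,500-cr.shape[0],0,0,cv2.BORDER_CONSTANT))
cv2.imwrite('pics/ov.png',np.hstack(ims))
E
```

```text
[[ 0.518 -0.148  0.012]
 [ 0.696 -0.12   0.012]
 [ 0.639  0.258  0.012]
 [ 0.464  0.226  0.012]]
[[ 0.508 -0.149  0.012]
 [ 0.692 -0.117  0.012]
 [ 0.628  0.253  0.012]
 [ 0.455  0.214  0.012]]
first is left True
F [0.57343726 0.05326306 1.72450205] [[[ 0.4  0.4]
  [-5.2 -2.1]
  [-5.8 -2. ]
  [-0.8  0.6]]

 [[-1.7 -1.4]
  [-0.4 -0.3]
  [ 0.2  9.2]
  [-7.9 -1.1]]]
[[ 0.561 -0.12   0.067]
 [ 0.656 -0.09   0.067]
 [ 0.619  0.002  0.067]
 [ 0.527 -0.043  0.067]] [[ 0.552 -0.12   0.067]
 [ 0.647 -0.085  0.067]
 [ 0.623 -0.014  0.067]
 [ 0.528 -0.049  0.067]]
H [ 0.58912645 -0.06315704  1.95439092] [[[-1.1 -3.1]
  [-2.4  1.1]
  [ 0.4 -1.5]
  [-1.9  1.7]]

 [[-2.9 -1.2]
  [-3.8 -2.1]
  [-0.6  4. ]
  [-0.2  5. ]]]
```

View pics/ov.png

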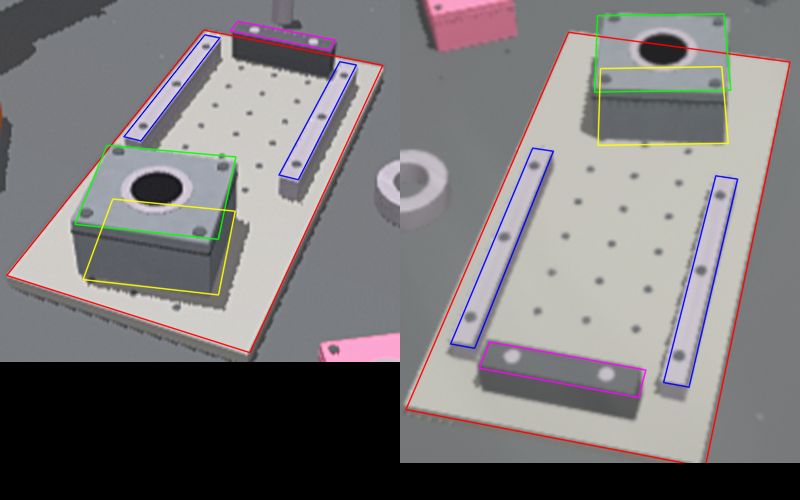

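The overlay fits the plate, rails and stop well in both views. The housing is at about fixture x = -0.117, y ≈ 0, turned about 0.2 rad left. I'll go behind it and push with two partly closed fingers.

```bash
cat > go.py <<'E'
import sys
from fit import *
F=np.load('fit.npz')['F']
def state():
    st=sense();Rt=R.from_quat(st['tool_rot']);x=Rt.as_matrix()[:,0]
    c,s=np.cos(F[2]),np.sin(F[2]);d=st['eef_pos'][:2]-F[:2]
    print('t',round(st['t'],2),'TCP fix mm',(1e3*np.array([c*d[0]+s*d[1],-s*d[0]+c*d[1],st['eef_pos'][2]])).round(1),'yaw rel deg',round(np.degrees(np.arctan2(x[1],x[0])-F[2]),2),'F',st['force'].round(1),'w',round(st['width'],4))
    return st,Rt
def go(x,y,z,yaw=0):
    """fixture-frame TCP target (mm, z world mm, yaw deg rel fixture) -> tool shift mm, turn deg"""
    st,Rt=state();w=pts(F,[[x/1e3,y/1e3,z/1e3]])[0]
    T=R.from_euler('z',F[2]+np.radians(yaw))*R.from_quat([1,0,0,0])
    print('shift mm',(1e3*Rt.inv().apply(w-st['eef_pos'])).round(1),'turn',np.degrees((Rt.inv()*T).as_rotvec()).round(2))
if __name__=='__main__': go(*map(float,sys.argv[1:]))
E
python3 go.py 150 0 280; python3 go.py -225 0 250
python3 -c "
from fit import *
z=np.load('fit.npz');F,H=z['F'],z['H'];d=H[:2]-F[:2];c,s=np.cos(F[2]),np.sin(F[2]);print(c*d[0]+s*d[1],-s*d[0]+c*d[1],H[2]-F[2])"
```

```text
t 0.15 TCP fix mm [635.4 326.3 303. ] yaw rel deg 67.51 F [0.2 0.2 0.2] w 0.0853
shift mm [-487.1 -323.7   23.6] turn [-7.000e-02  5.000e-02  6.751e+01]
t 0.15 TCP fix mm [635.4 326.3 303. ] yaw rel deg 67.51 F [0.2 0.2 0.2] w 0.0853
shift mm [-630.6 -670.1   54.1] turn [-7.000e-02  5.000e-02  6.751e+01]
-0.11744960205169332 0.0023198380536393424 0.22988887011895875
```

Emit:
servo_tool(
  motion=[
    [-0.048, -0.032, 0.002, 0, 0, 10, 0.35],
    [-0.096, -0.064, 0.004, 0, 0, 20, 0.35],
    [-0.144, -0.096, 0.007, 0, 0, 30, 0.35],
    [-0.192, -0.128, 0.009, 0, 0, 40, 0.35],
    [-0.24, -0.16, 0.012, 0, 0, 50, 0.35],
  ],
)

```text
t: 0.78
eef_pos: [0.3501, 0.4177, 0.2918]
tool_rot: [0.53, 0.848, 0.0, -0.0]
force: [0.8, 0.4, -0.0]
width: 0.0557
```

```bash
python3 go.py 130 0 280;python3 go.py -225 0 250
```

```text
t 0.78 TCP fix mm [394.3 164.9 291.8] yaw rel deg 17.19 F [ 0.8  0.4 -0. ] w 0.0557
shift mm [-301.3   79.4   11.7] turn [ 1.000e-02 -1.000e-02  1.719e+01]
t 0.78 TCP fix mm [394.3 164.9 291.8] yaw rel deg 17.19 F [ 0.8  0.4 -0. ] w 0.0557
shift mm [-640.4  -25.5   41.7] turn [ 1.000e-02 -1.000e-02  1.719e+01]
```

Emit:
servo_tool(
  motion=[
    [-0.06, 0.016, 0.002, 0, 0, 3.4, 0.35],
    [-0.12, 0.032, 0.004, 0, 0, 6.9, 0.35],
    [-0.18, 0.048, 0.007, 0, 0, 10.3, 0.35],
    [-0.24, 0.064, 0.009, 0, 0, 13.8, 0.35],
    [-0.3, 0.079, 0.012, 0, 0, 17.2, 0.35],
  ],
)

```text
t: 1.4
eef_pos: [0.5539, 0.184, 0.2799]
tool_rot: [0.649, 0.761, 0.0, -0.0]
force: [0.6, 0.5, -0.1]
width: 0.0554
```

```bash
python3 go.py -225 0 250
```

```text
t 1.4 TCP fix mm [132.2  -0.7 279.9] yaw rel deg 0.23 F [ 0.6  0.5 -0.1] w 0.0554
shift mm [-357.2   -2.1   29.8] turn [ 0.02 -0.03  0.23]
```

Emit:
servo_tool(
  motion=[
    [-0.06, 0, 0, 0, 0, 0.2, 0.35],
    [-0.12, 0, 0, 0, 0, 0.2, 0.35],
    [-0.18, 0, 0, 0, 0, 0.2, 0.35],
    [-0.22, -0.001, 0, 0, 0, 0.2, 0.35],
    [-0.22, -0.001, 0, 0, 0, 0.2, 0.35],
  ],
)

```text
t: 2.02
eef_pos: [0.5865, -0.037, 0.2799]
tool_rot: [0.653, 0.757, -0.001, 0.001]
force: [0.1, 0.7, 0.6]
width: 0.0553
```

```bash
cat > wr.py <<'E'
import sys
from go import *
def shot(n):
    st,Rt=state();s=snapshot('wrist');save(s,n)
    s['Rt']=Rt.as_matrix();s['p']=st['eef_pos'];pickle.dump(s,open(n+'.pkl','wb'));return s
def wcam(s): 
    E=s['hand_eye'];return s['Rt']@E[:3,:3], s['p']+s['Rt']@E[:3,3]
def wproj(s,P):
    Rc,t=wcam(s);q=(np.atleast_2d(P)-t)@Rc;rr=np.hypot(q[:,0],q[:,1]);th=np.arctan2(rr,q[:,2])
    return np.c_[s['cx']+s['fx']*th*q[:,0]/rr,s['cy']+s['fy']*th*q[:,1]/rr]
def wplane(s,px,z):
    Rc,t=wcam(s);d=np.array(px,float)-[s['cx'],s['cy']];r=np.linalg.norm(d,axis=1);th=r/s['fx']
    v=np.c_[d/r[:,None]*np.sin(th)[:,None],np.cos(th)]@Rc.T
    return t+v*((z-t[2])/v[:,2])[:,None]
def fix(P):
    P=np.atleast_2d(P);c,s=np.cos(F[2]),np.sin(F[2]);d=P[:,:2]-F[:2];return np.c_[c*d[:,0]+s*d[:,1],-s*d[:,0]+c*d[:,1]]
def draw(s,n,H=None):
    im=cv2.cvtColor(s['color'],cv2.COLOR_RGB2BGR)
    def poly(P,col):
        P=np.array(P);D=np.vstack([np.linspace(P[i],P[(i+1)%4],20) for i in range(4)])
        cv2.polylines(im,[np.int32(wproj(s,D)*16)],True,col,1,cv2.LINE_AA,4)
    poly(pts(F,rect(.38,.19,.012)),(0,0,255))
    for q in(-1,1): poly(pts(F,rect(.18,.016,.032,.06,q*.069)),(255,0,0))
    poly(pts(F,rect(.02,.1,.042,.16)),(255,0,255))
    if H is not None: poly(pts(H,rect(.09,.1,.067)),(0,255,0))
    cv2.imwrite(f'pics/{n}.png',im)
E
python3 -c "
from wr import *
s=shot('w1');draw(s,'w1o',np.load('fit.npz')['H'])"; python3 go.py -225 0 200
```

```text
t 2.02 TCP fix mm [-91.2   0.9 279.9] yaw rel deg -0.33 F [0.1 0.7 0.6] w 0.0553
t 2.08 TCP fix mm [-88.    0.3 279.7] yaw rel deg -0.1 F [-0.7  0.7 -0.1] w 0.0555
shift mm [-137.     0.6   79.7] turn [-0.02  0.   -0.1 ]
```

View pics/w1o.png

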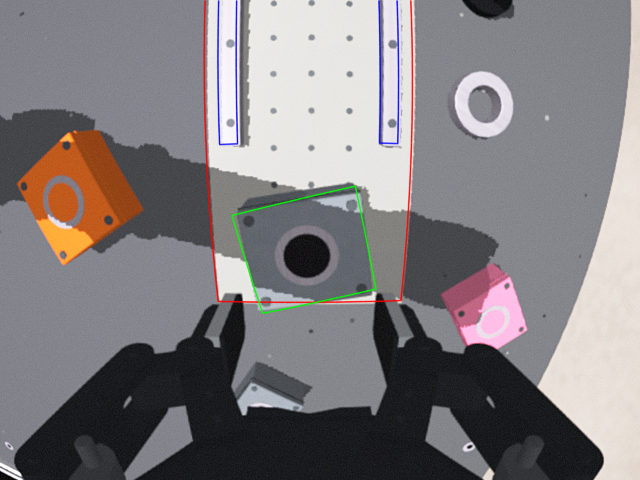

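The plate and rails match to about 1 px. The housing's top corners are at about (235,212), (358,187), (375,290) and (262,312), so it is turned left by ~0.2 rad, as fitted. Next I'll descend behind it.

Emit:
servo_tool(
  motion=[
    [-0.06, 0, 0, 0, 0, 0, 0.35],
    [-0.12, 0, 0.01, 0, 0, 0, 0.35],
    [-0.142, 0, 0.06, 0, 0, 0, 0.35],
    [-0.142, 0, 0.12, 0, 0, 0, 0.35],
    [-0.142, 0, 0.155, 0, 0, 0, 0.35],
  ],
)

```text
t: 2.7
eef_pos: [0.6078, -0.1695, 0.1211]
tool_rot: [0.649, 0.761, -0.001, -0.002]
force: [0.4, -0.1, 0.5]
width: 0.0557
```

Emit:
servo_tool(
  motion=[
    [0, 0, 0.015, 0, 0, 0, 0.35],
    [0, 0, 0.03, 0, 0, 0, 0.35],
    [0, 0, 0.03, 0, 0, 0, 0.35],
  ],
)

```text
t: 3.08
eef_pos: [0.6091, -0.1715, 0.0949]
tool_rot: [0.65, 0.76, 0.0, -0.0]
force: [-0.1, -0.2, 0.2]
width: 0.0553
```

```bash
python3 go.py -190 2 95
```

```text
t 3.08 TCP fix mm [-227.6   -0.8   94.9] yaw rel deg 0.16 F [-0.1 -0.2  0.2] w 0.0553
shift mm [37.6 -2.7 -0.1] turn [-0.   -0.02  0.16]
```

Emit:
servo_tool(
  motion=[
    [0.012, -0.001, 0, 0, 0, 0.1, 0.35],
    [0.024, -0.002, 0, 0, 0, 0.1, 0.35],
    [0.034, -0.003, 0, 0, 0, 0.1, 0.35],
    [0.041, -0.003, 0, 0, 0, 0.1, 0.35],
    [0.046, -0.003, 0, 0, 0, 0.1, 0.35],
  ],
)

```text
t: 3.7
eef_pos: [0.5987, -0.1265, 0.0951]
tool_rot: [0.65, 0.76, 0.0, 0.0]
force: [-1.0, -0.4, 0.0]
width: 0.0558
```

Emit:
servo_tool(
  motion=[
    [0.005, 0, 0, 0, 0, 0, 0.35],
    [0.01, 0, 0, 0, 0, 0, 0.35],
    [0.015, 0, 0, 0, 0, 0, 0.35],
    [0.02, 0, 0, 0, 0, 0, 0.35],
    [0.025, 0, 0, 0, 0, 0, 0.35],
  ],
)

```text
t: 4.32
eef_pos: [0.5949, -0.1023, 0.0949]
tool_rot: [0.651, 0.759, 0.0, 0.0]
force: [0.4, -1.3, -0.3]
width: 0.0553
```

```bash
python3 -c "
from wr import *
s=shot('w2');draw(s,'w2o')
d=snapshot('scene');pickle.dump(d,open('scene2.pkl','wb'))
"
```

```text
t 4.33 TCP fix mm [-157.     2.6   94.9] yaw rel deg -0.0 F [ 0.4 -1.3 -0.3] w 0.0553
```

View pics/w2o.png

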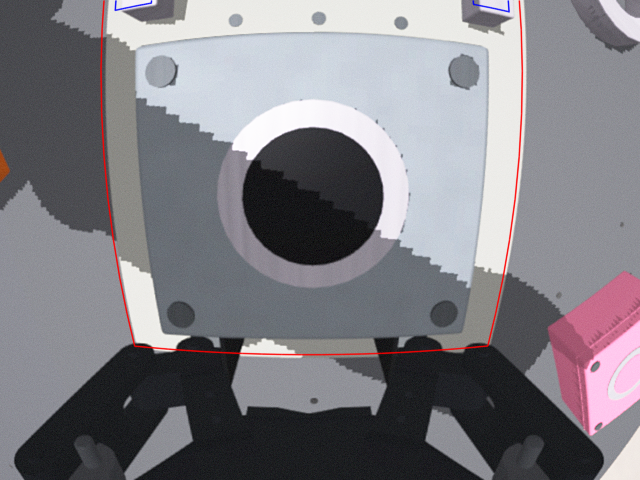

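The housing is now square against both fingers. Its top corners are at about (137,48), (488,48), (462,333) and (162,336), and the port centre is at (313,196). I'll turn those into an offset.

```bash
python3 -c "
from wr import *
s=pickle.load(open('w2.pkl','rb'))
q=(1e3*fix(wplane(s,[(136,47),(488,48),(462,333),(162,336),(313,194)],.067)));print(q.round(1))
print('centre',q[:4].mean(0))
# rails check: plate edges & rail near inner corners are measured at image top
print((1e3*fix(wplane(s,[(173,12),(462,17)],.012))).round(1))
"; python3 go.py -150 0 95
```

```text
[[ -56.4   49.5]
 [ -56.4  -49. ]
 [-145.1  -49.3]
 [-146.2   49.7]
 [ -99.9    0.2]]
centre [-101.00676325    0.23782705]
[[-28.6  59.2]
 [-29.7 -64.6]]
t 4.42 TCP fix mm [-156.1    2.4   94.9] yaw rel deg 0.06 F [ 0.6 -0.3  0.1] w 0.0552
shift mm [ 6.1  2.4 -0.1] turn [ 0.   -0.06  0.06]
```

```bash
python3 -c "
from wr import *
s=pickle.load(open('w1.pkl','rb'));g=cv2.cvtColor(s['color'],cv2.COLOR_RGB2GRAY)
k=4;ims=[]
for x0 in (195,365):
    ims.append(cv2.resize(cv2.imread('pics/w1.png')[20:160,x0:x0+60],None,fx=4,fy=4,interpolation=cv2.INTER_NEAREST))
cv2.imwrite('pics/w1c.png',np.hstack(ims))
"
```

```text
(no output)
```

View pics/w1c.png

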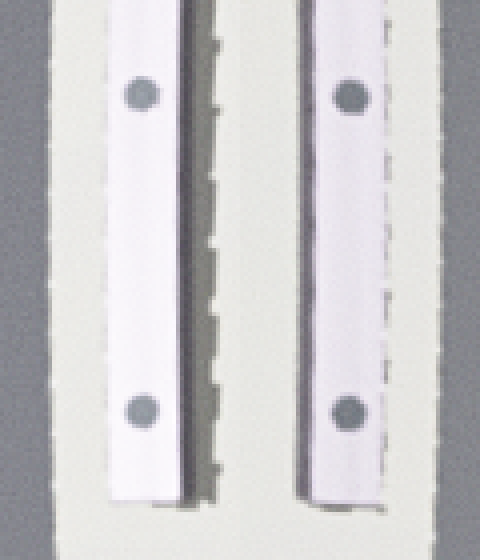

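Zoomed in, the rail screw holes sit at full-image pixels (230.5,43.5), (230.5,122.8), (392.8,44.3) and (392.3,123.3). The inner top edges are at columns 240.3 and 383.3. I'll use these to check the lane centre line.

```bash
python3 -c "
from wr import *
s=pickle.load(open('w1.pkl','rb'))
print((1e3*fix(wplane(s,[(230,43),(230,122.3),(392.3,43.8),(391.8,122.8),(239.8,95),(382.8,95)],.032))).round(1))
print((1e3*fix(wplane(s,[(207.5,110),(474.5-65,110)],.012))).round(1))
"
```

```text
[[ 58.7  66. ]
 [-11.4  66.7]
 [ 57.6 -72.2]
 [-12.4 -71.8]
 [ 11.9  57.7]
 [ 11.4 -63.6]]
[[  1.5  92. ]
 [  0.5 -92.8]]
```

Holes and edges agree that the lane centre is ~2.6 mm right of my plate fit, with the heading turned about -0.35°. I'll correct the frame and push on with a slight right heading.

```bash
python3 -c "
import numpy as np
z=np.load('fit.npz');F=z['F'].copy();n=np.array([-np.sin(F[2]),np.cos(F[2])]);F[:2]+=-.0026*n;F[2]-=.006;np.savez('fit.npz',F=F,H=z['H'])";python3 go.py 50 0 95
```

```text
t 4.42 TCP fix mm [-156.1    4.1   94.9] yaw rel deg 0.41 F [ 0.6 -0.3  0.1] w 0.0552
shift mm [2.061e+02 5.500e+00 1.000e-01] turn [ 0.   -0.06  0.41]
```

Emit:
servo_tool(
  motion=[
    [0.007, 0.0002, 0, 0, 0, 0.6, 0.35],
    [0.014, 0.0005, 0, 0, 0, 1.2, 0.35],
    [0.022, 0.001, 0, 0, 0, 1.8, 0.35],
    [0.03, 0.0013, 0, 0, 0, 2.4, 0.35],
    [0.038, 0.0016, 0, 0, 0, 2.4, 0.35],
  ],
)

```text
t: 5.05
eef_pos: [0.5907, -0.064, 0.095]
tool_rot: [0.666, 0.746, 0.0, 0.0]
force: [0.4, -2.7, 0.1]
width: 0.0555
```

```bash
python3 -c "
from wr import *
s=shot('w3');draw(s,'w3o')"; python3 go.py -80 0 95
```

```text
t 5.05 TCP fix mm [-118.5    2.8   95. ] yaw rel deg -2.04 F [ 0.4 -2.7  0.1] w 0.0555
t 5.1 TCP fix mm [-117.1    2.6   94.9] yaw rel deg -1.95 F [-0.3 -2.6 -0.4] w 0.0555
shift mm [37.1  1.3 -0. ] turn [ 0.01 -0.07 -1.95]
```

View pics/w3o.png

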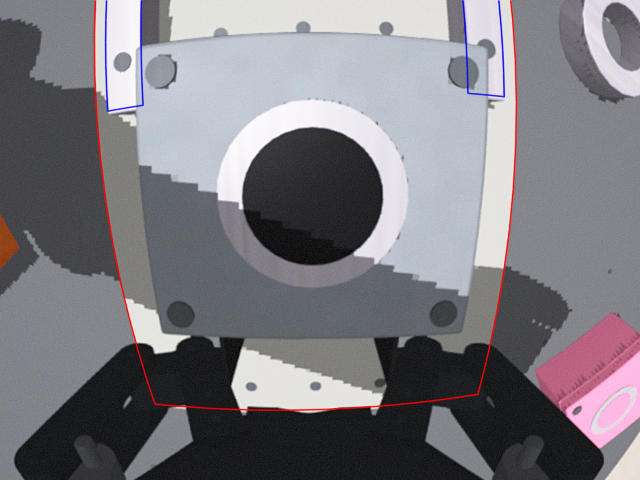

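```bash
python3 -c "
from wr import *
s=pickle.load(open('w3.pkl','rb'))
print('holes',(1e3*fix(wplane(s,[(122.5,62),(487,49)],.032))).round(1))
q=(1e3*fix(wplane(s,[(136,47),(488,48),(462,333),(162,336)],.067)));print(q.round(1),q.mean(0))
d=snapshot('side');pickle.dump(d,open('side3.pkl','wb'));save(d,'side3')
"; python3 go.py -80 0 95
```

```text
holes [[-11.7  69.1]
 [-11.8 -70.1]]
[[ -16.3   46.2]
 [ -19.7  -52.4]
 [-108.5  -49.6]
 [-106.    49.5]] [-62.60603154  -1.56398107]
t 5.15 TCP fix mm [-117.3    2.6   94.9] yaw rel deg -1.94 F [0.2 0.6 0.8] w 0.0556
shift mm [37.3  1.3 -0. ] turn [ 0.   -0.09 -1.94]
```

Emit:
servo_tool(
  motion=[
    [0.008, 0, 0, 0, 0, -0.4, 0.35],
    [0.016, 0, 0, 0, 0, -0.8, 0.35],
    [0.024, -0.0002, 0, 0, 0, -1.2, 0.35],
    [0.032, -0.0004, 0, 0, 0, -1.6, 0.35],
    [0.04, -0.0007, 0, 0, 0, -1.95, 0.35],
  ],
)

```text
t: 5.78
eef_pos: [0.5855, -0.0245, 0.095]
tool_rot: [0.653, 0.757, 0.0, 0.0]
force: [0.4, -3.7, -0.6]
width: 0.0556
```

```bash
python3 -c "
from wr import *
s=shot('w4');save(snapshot('scene'),'sc4')
im=cv2.imread('pics/w4.png')[0:370,60:560];sc=cv2.imread('pics/sc4.png')[130:350,210:440]
cv2.imwrite('pics/v4.png',np.hstack([im,cv2.resize(cv2.copyMakeBorder(sc,0,150,0,0,0)[:370],(230,370))]))"; python3 go.py 44 1.8 95
```

```text
t 5.78 TCP fix mm [-78.7   2.1  95. ] yaw rel deg -0.07 F [ 0.4 -3.7 -0.6] w 0.0556
t 5.88 TCP fix mm [-77.4   2.1  94.9] yaw rel deg 0.02 F [ 0.1  0.4 -0.4] w 0.0554
shift mm [1.214e+02 3.000e-01 1.000e-01] turn [-0.01 -0.09  0.02]
```

View pics/v4.png

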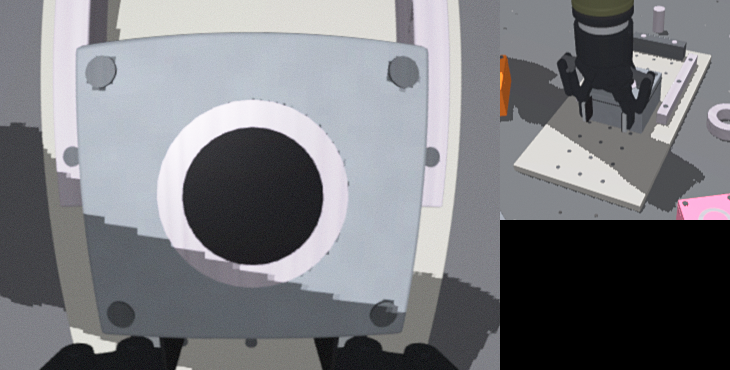

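The housing is square and about centred in the lane mouth: rail holes at crop (71,157) and (432,157), housing edges at about 83 and 422. I'll back off slightly and raise the tips above rail height so the gripper clears the rails, then push on.

Emit:
servo_tool(
  motion=[
    [-0.004, 0, 0, 0, 0, 0, 0.35],
    [-0.004, 0, -0.008, 0, 0, 0, 0.35],
    [-0.004, 0, -0.016, 0, 0, 0, 0.35],
    [0.004, 0, -0.016, 0, 0, 0, 0.35],
    [0.012, 0, -0.016, 0, 0, 0, 0.35],
  ],
)

```text
t: 6.5
eef_pos: [0.5844, -0.0142, 0.1117]
tool_rot: [0.654, 0.757, 0.0, 0.001]
force: [0.4, -5.1, 3.9]
width: 0.0557
```

Emit:
servo_tool(
  motion=[
    [0.009, 0, 0, 0, 0, 0, 0.35],
    [0.018, 0, 0, 0, 0, 0, 0.35],
    [0.027, 0, 0, 0, 0, 0, 0.35],
    [0.036, 0, 0, 0, 0, 0, 0.35],
    [0.045, 0, 0, 0, 0, 0, 0.35],
  ],
)

```text
t: 7.12
eef_pos: [0.5771, 0.0319, 0.1109]
tool_rot: [0.654, 0.757, -0.0, 0.0]
force: [0.5, -5.3, 3.0]
width: 0.0558
```

```bash
python3 -c "
from wr import *
s=shot('w5');save(snapshot('scene'),'sc5')
im=cv2.imread('pics/w5.png')[0:400,60:560];sc=cv2.imread('pics/sc5.png')[110:310,240:440]
cv2.imwrite('pics/v5.png',np.hstack([im,cv2.resize(sc,(300,300)) if 0 else cv2.copyMakeBorder(cv2.resize(sc,(300,300)),0,100,0,0,0)]))"; python3 go.py 44 1.8 110
```

```text
t 7.12 TCP fix mm [-21.7   2.2 110.9] yaw rel deg -0.09 F [ 0.5 -5.3  3. ] w 0.0558
t 7.22 TCP fix mm [-19.8   2.2 110.6] yaw rel deg 0.02 F [-0.1  0.2 -0.6] w 0.0554
shift mm [63.8  0.4  0.7] turn [-0.04 -0.11  0.02]
```

View pics/v5.png

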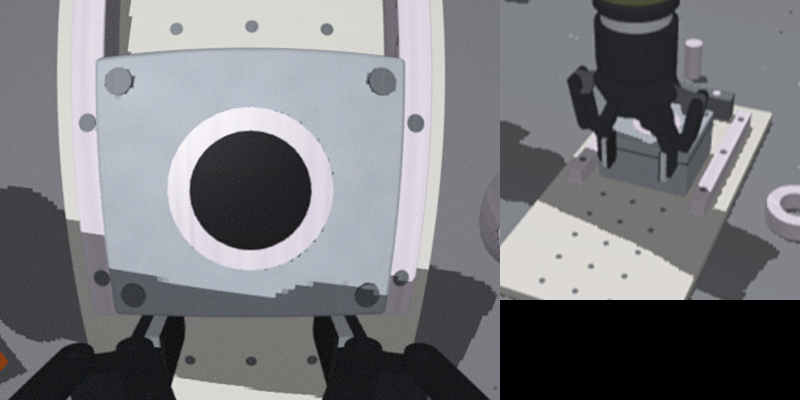

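The housing is centred: holes at columns 87 and 415 give mid 251, and housing edges at 99 and 402 give mid 250.5. It is square, and the gripper is clear above the rails. Now the remaining ~69 mm, with the last part slow.

Emit:
servo_tool(
  motion=[
    [0.009, 0, 0, 0, 0, 0, 0.35],
    [0.018, 0, 0, 0, 0, 0, 0.35],
    [0.027, 0, 0, 0, 0, 0, 0.35],
    [0.036, 0, 0, 0, 0, 0, 0.35],
    [0.045, 0, 0, 0, 0, 0, 0.35],
  ],
)

```text
t: 7.85
eef_pos: [0.5702, 0.0769, 0.1106]
tool_rot: [0.653, 0.757, -0.0, -0.0]
force: [-0.2, -2.7, -2.2]
width: 0.0555
```

Emit:
servo_tool(
  motion=[
    [0.004, 0, 0, 0, 0, 0, 0.35],
    [0.008, 0, 0, 0, 0, 0, 0.35],
    [0.012, 0, 0, 0, 0, 0, 0.35],
    [0.015, 0, 0, 0, 0, 0, 0.35],
    [0.018, 0, 0, 0, 0, 0, 0.35],
  ],
)

```text
t: 8.48
eef_pos: [0.568, 0.0937, 0.111]
tool_rot: [0.654, 0.757, 0.0, 0.0]
force: [-0.4, -3.4, -2.2]
width: 0.0555
```

Emit:
servo_tool(
  motion=[
    [0.0015, 0, 0, 0, 0, 0, 0.35],
    [0.003, 0, 0, 0, 0, 0, 0.35],
  ],
)

```text
t: 8.72
eef_pos: [0.5676, 0.0966, 0.1109]
tool_rot: [0.654, 0.757, 0.0, 0.0]
force: [0.3, -2.5, -2.0]
width: 0.0557
```

```bash
python3 -c "
from wr import *
s=shot('w6');im=cv2.imread('pics/w6.png')[0:400,60:560];cv2.imwrite('pics/v6.png',im)"; python3 go.py 50 1.8 110
```

```text
t 8.72 TCP fix mm [ 43.7   2.  110.9] yaw rel deg -0.11 F [ 0.3 -2.5 -2. ] w 0.0557
t 8.78 TCP fix mm [ 44.    1.9 111. ] yaw rel deg -0.09 F [-0.1 -2.7 -2.6] w 0.0557
shift mm [6.  0.1 1. ] turn [ 0.01 -0.01 -0.09]
```

View pics/v6.png

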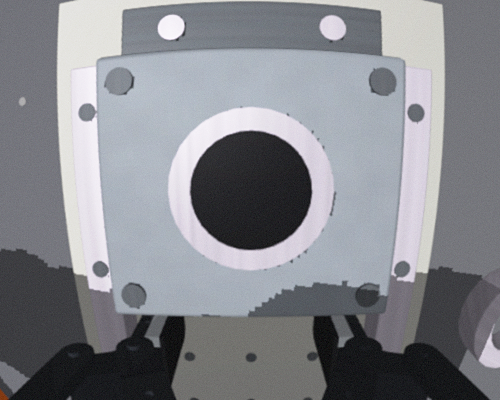

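The housing is square and centred, with the stop just ahead at crop row ~50, and no stop force yet. I'll creep to contact.

Emit:
servo_tool(
  motion=[
    [0.0015, 0, 0, 0, 0, 0, 0.35],
    [0.003, 0, 0, 0, 0, 0, 0.35],
    [0.004, 0, 0, 0, 0, 0, 0.35],
  ],
)

```text
t: 9.15
eef_pos: [0.567, 0.1007, 0.111]
tool_rot: [0.654, 0.757, 0.0, 0.0]
force: [0.6, -2.2, -0.6]
width: 0.0556
```

Emit:
servo_tool(
  motion=[
    [0.001, 0, 0, 0, 0, 0, 0.35],
    [0.002, 0, 0, 0, 0, 0, 0.35],
  ],
)

```text
t: 9.4
eef_pos: [0.567, 0.1009, 0.111]
tool_rot: [0.654, 0.757, -0.001, 0.001]
force: [1.5, -6.4, -0.6]
width: 0.0549
```

Emit:
servo_tool(
  motion=[
    [0.001, 0, 0, 0, 0, 0, 0.35],
    [0.001, 0, 0, 0, 0, 0, 0.35],
  ],
)

```text
t: 9.65
eef_pos: [0.567, 0.1009, 0.111]
tool_rot: [0.654, 0.756, -0.001, 0.001]
force: [0.3, -6.9, -1.2]
width: 0.0552
```

```bash
python3 go.py 0 2 110
```

```text
t 9.65 TCP fix mm [ 48.1   2.  111. ] yaw rel deg -0.16 F [ 0.3 -6.9 -1.2] w 0.0552
shift mm [-48.1   0.1   1.2] turn [ 0.01  0.19 -0.16]
```

It has stalled against the stop: the TCP no longer advances and the force is steady at ~7 N. I'll retreat straight back, then up.

Emit:
servo_tool(
  motion=[
    [-0.006, 0, 0, 0, 0, 0, 0.35],
    [-0.02, 0, 0, 0, 0, 0, 0.35],
    [-0.05, 0, -0.01, 0, 0, 0, 0.35],
    [-0.09, 0, -0.06, 0, 0, 0, 0.35],
    [-0.12, 0, -0.12, 0, 0, 0, 0.35],
  ],
)

```text
t: 10.28
eef_pos: [0.5831, -0.0145, 0.2263]
tool_rot: [0.654, 0.756, -0.0, -0.001]
force: [1.5, 0.5, 0.4]
width: 0.0558
```

Emit:
servo_tool(
  motion=[
    [-0.03, 0, -0.04, 0, 0, 0, 0.35],
    [-0.03, 0, -0.06, 0, 0, 0, 0.35],
    [-0.03, 0, -0.06, 0, 0, 0, 0.35],
  ],
)

```text
t: 10.65
eef_pos: [0.5889, -0.0427, 0.2874]
tool_rot: [0.654, 0.757, 0.002, 0.001]
force: [0.2, -0.7, -0.5]
width: 0.0555
```

```bash
python3 -c "
from wr import *
s=shot('w7');d=snapshot('side')
a=cv2.imread('pics/w7.png')[0:300,140:480];b=cv2.cvtColor(d['color'],cv2.COLOR_RGB2BGR)[210:410,190:400]
cv2.imwrite('pics/v7.png',np.hstack([cv2.resize(a,(453,400)),cv2.resize(b,(347,400))]))"
```

```text
t 10.65 TCP fix mm [-97.2   1.5 287.4] yaw rel deg -0.13 F [ 0.2 -0.7 -0.5] w 0.0555
```

View pics/v7.png

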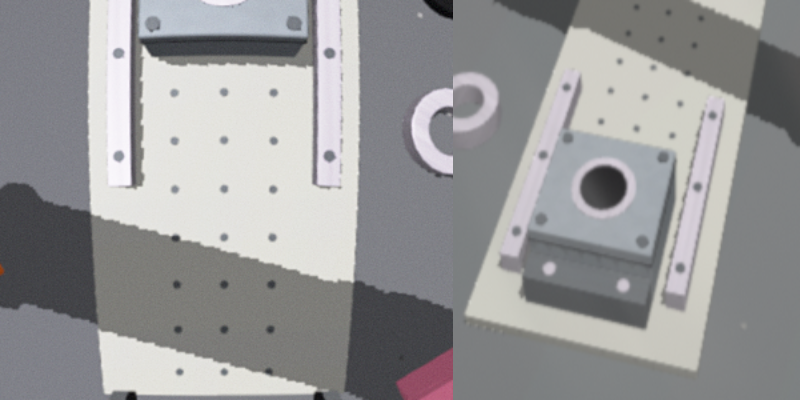

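```bash
python3 -c "
from wr import *
s=pickle.load(open('w7.pkl','rb'));f=lambda p:(p[0]*340/453+140,p[1]*.75)
print((1e3*fix(wplane(s,[f((142,40)),f((306,39))],.067))).round(1))
print('rail ends, holes',(1e3*fix(wplane(s,[f((119,187)),f((328,187)),f((119,156)),f((329,156))],.032))).round(1))
print('bottom rear',(1e3*fix(wplane(s,[f((225,54))],.012))).round(1))
job_done()
"
```

```text
[[ 56.7  47.3]
 [ 57.2 -48.2]]
rail ends, holes [[-32.9  69. ]
 [-33.2 -69.1]
 [-12.2  68.5]
 [-12.4 -69.3]]
bottom rear [[59.3 -1.2]]
the job is handed in; nothing more can be done
```

I pushed the grey housing up to the end stop, backed the arm away and handed the job in at about 10.7 s. My checks say it is home, but no verdict was reported.

**Method:** I pushed from behind with the fingers partly closed, giving two contact points that squared the housing on the apron. I steered it about 2 mm to bring it onto the lane's centre line. At the lane mouth I raised the fingertips above rail height before pushing it the rest of the way.

**At the stop:** The arm stalled, with the force levelling off at about 7 N.

**Last picture:**

| Check | Measured | Required |
|---|---|---|
| Rear face from top edge, fixture x | about 57 mm | above 56 mm (60 mm is fully home) |
| Rear face from bottom edge, fixture x | about 59 mm | above 56 mm (60 mm is fully home) |
| Sideways offset | about 0.5 to 1 mm | within 12 mm |
| Squareness | about 0.005 rad | within 0.06 rad |

**Disagreements:**
- **Rear face:** The top-edge reading is only about 1 mm inside the limit. In the same picture the rail ends read about 3 mm short of their known place, so my frame probably reads short there. The stall at the stop agrees with that.
- **Lane centre:** My first fit of the plate was about 2.6 mm off the lane centre seen by the wrist camera. I corrected for this before the housing entered the lane.

**Contacts:** I saw no sign of the housing or robot touching a rail, but nothing in the interface reports rail contact directly. The robot was never near the gauges or the reference sphere. I did not measure their positions again.

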